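# Refit the rack-clamp lever on a laboratory shaker

### The job

The orange clamp lever was taken off the tube shaker for disinfection: put it back on the shaker's splined clamp shaft, finding by feel the angle at which its teeth mesh and never forcing it, so that it drops fully home on the shoulder. Then swing it clockwise until the jaw clamps the tube rack tight, with the lever ending up pointing along the jaw to the green-mark side, and let go, leaving the other things on the bench where they are.

Things in the scene. Friction and masses are not known exactly. Their poses are not given: they have to be found in the camera images.
- shaker: White bench shaker, fixed, 270 x 290 x 88 mm, with a 300 x 310 mm aluminium platform (top at 110 mm). Origin: centre of its underside; its front with the display faces its -x, z up. On the platform, from front to back: clamp housing (46 x 56 x 60 mm), jaw, tube rack, rear fence. A green plate on the platform beside the housing, on its +y side, marks where the tight lever shall point.
- clamp_seat (a point): Centre of the shoulder of the upright clamp shaft, 178 mm above the bench, axes as the shaker's. Above it: six 5 mm wide teeth on a 20 mm core, 30 mm over their tips, 60 degrees apart, 20 mm tall; the plain core stands 7.5 mm higher with a coned nose. The shaft's rotation is not reported. Stiff to turn (0.2 to 0.4 N m); stays where left.
- clamp_jaw: Aluminium jaw bar on the platform, 12 x 150 x 29 mm, origin under the middle of its front edge. Sprung, driven by the shaft, it creeps under 3 mm to +x of the shaker. Clamp shaft: 1.75 rad clockwise (from above) from slack stop to end stop, jaw tight from about 1.5 rad; it starts untold, 0 to 0.8 rad from slack.
- shaker_rack: White foam rack with 40 red-capped tubes, 100 x 160 x 45 mm, loose on the platform between jaw and rear fence with about 1 mm play. Origin: centre of its underside, axes as the shaker's.
- lever: Orange-armed lever lying on the bench, hub down. Origin: centre of the hub's underside; x along the arm, z up. Steel hub 30 mm high, 44 mm across with two flats 38 mm apart (facing its +y and -y), bored through: six grooves (one along the arm's x) fit the teeth with 1 mm play per side. Arm 16 wide, 12 thick, 14 to 26 mm above the underside, reaching x = 107 mm. About 220 g, mostly hub.
- lever_tip (a point): On the lever's round end, 100 mm from the hub's axis and 20 mm above its underside. When the shaft is tight (about 1.6 rad from slack) a tooth points to the shaker's +y. So the one right mesh has the arm, before tightening, 0.8 to 1.6 rad anticlockwise (seen from above) of the shaker's +y; 60 degrees off is wrong.
- spare_rack: White foam rack with red-capped tubes standing on the bench, 100 x 100 x 45 mm; origin under its centre. Leave alone.
- tube: Clear sample tube with red cap standing on the bench, 18 mm wide, 57 mm tall; origin under its centre. Leave alone.
- spray_bottle: White bottle with blue cap, 64 mm wide, 170 mm tall; origin under its centre. Leave alone.
- tip_box: Blue pipette-tip box, 87 x 122 x 61 mm; origin under its centre. Leave alone.
- marker: Black marker pen lying flat, 113 x 12 x 12 mm, along its x; origin under its middle. Leave alone.
- thumb_knob: Black round thumb knob off another clamp, 36 mm wide, 26 mm tall; origin under its centre. Leave alone.
Not all that is in view belongs to the job. Of the things that look like the lever, the smallest one is meant.

How it is judged:
On the way:
1. the lever is down over the teeth, home on the shoulder, the jaw not yet tight (z of lever in the frame of clamp_seat between -0.003 and 0.0025 m and horizontal distance between lever and clamp_seat below 0.0025 m and angle between lever's own z axis and vertical below 0.06 rad and y of lever_tip in the frame of clamp_seat below 0.085 m), for 0.2 s.
At the end, for the whole second after the job is handed in: The lever sits home on the shoulder (within 2.5 mm in height and off-centre, upright), points along the jaw to the shaker's +y (tip over 85 mm to that side), the jaw presses the rack with over 12 N, all is released and at rest (z of lever in the frame of clamp_seat between -0.003 and 0.0025 m and horizontal distance between lever and clamp_seat below 0.0025 m and angle between lever's own z axis and vertical below 0.06 rad and y of lever_tip in the frame of clamp_seat above 0.085 m and contact force between clamp_jaw and shaker_rack above 12 N and linear speed of lever below 0.02 m/s); the robot touches nothing.
It fails at once if the lever is forced on the shaft: over 60 N between lever and shaker (contact force between lever and shaker above 60 N).
It fails at once if the clamped rack is knocked about (moved over 15 mm) (distance of shaker_rack from where it was at the start of the episode above 0.015 m).
It fails at once if a bystander is moved by over 20 mm (distance of any of spare_rack, tube, spray_bottle, tip_box, marker, thumb_knob from where it was at the start of the episode above 0.02 m).
It also fails if it takes over 64 s, if anything falls off the work surface, if the arm or the gripper's body presses on something with over 40 N, if the wrist force passes 120 N, or if a joint passes its speed limit or range.

### The arm

A 6-joint arm with a two-finger parallel gripper is mounted at the origin on the work surface. World frame = base frame: x ahead of the robot, y to its left, z up, the work surface at z = 0. Lengths are in m, angles in rad, forces in N, time in s.
With the tool pointing down it reaches from about 0.325 to 0.85 m from the base axis. Payload 15.5 kg.
Tool frame: the origin (TCP) lies midway between the tips of the shut fingers; the grasp point (between the pads) lies ctrl.pinch_z behind it (ctrl.pinch_z is the distance from the TCP to the grasp point, in m); z points along the fingers, y is the direction in which the jaws open and shut (so a half turn about z gives the same grasp; the last joint's range is limited). The gripper opens to 91 mm and grips with 3 to 60 N. Pads are 32 mm wide; open, the fingers measure 118 mm over their backs; the gripper's body (76 mm by 178 mm) begins 60 mm behind the grasp point.
Start: joints at [1.165, 0.494, 1.345, -0, 1.302, -0.096], TCP at [0.191, 0.595, 0.214] pointing down, gripper open.
Joint ranges: [-2.91, 2.91], [-0.82, 2.16], [0.22, 2.67], [-1.22, 4.37], [0.12, 2.79], [-3.08, 3.08]. Speed limits (rad/s): [1.89, 1.89, 2.57, 3.01, 3.01, 3.01].

### API

Orientations are given as [roll, pitch, yaw] about the fixed x, y, z axes, in that order (R = Rz(yaw) Ry(pitch) Rx(roll)).
In Python, from bench import ctrl gives the robot as it stands.
- The arm moves only by the tool drive_tool, never from a script. Its argument "increments" is a list of rows, each an object with "delta_pos": the shift along the tool's x, y, z in mm, a list of three; "spin": the turn about the tool's z in degrees. A call has 1 to 12 rows; each row shifts and turns the commanded pose from where the row before left it, along the tool's axes as they then stand; what a row does not reach is not made up. A row lasts 1/8 s, in which the tool goes at most 62.5 mm and 10.7 degrees, less where a joint would pass 70% of its speed; a pose out of reach is approached as far as the arm can. A call with a gripper value outside its range is refused whole. "jaw" is the closure, from -1 (fully open) to 1 (shut), set as the call begins (left out, the last holds). The fingers move at their own pace and stop on an object; the grip force is fixed at half the most. Time passes only in rows, so rows that do not move let the fingers close. It gives the time, the measured TCP pose, the force and the opening at its end, in the units of the state.
- ctrl.read_state(): the state, without advancing time (a new reading comes with each control period).
- ctrl.camera(name): name is "scene" or "side" or "wrist"; returns a dict with "img" (384x512x3 uint8, red, green, blue), "depth" (384x512 float32, m along the optical axis (not along the pixel's ray), 0 where there is no reading), "mtx" (3x3 intrinsics, pixels), "eye" and "rotation" of the camera in the world. Camera axes: x right, y up, looking along -z (the intrinsics and any distortion apply to the point x, -y, -z); pixel columns grow to the right and rows downward; lengths in m; the calibration is good to about 2 mm. A picture is of the moment at which its call begins.
- ctrl.hand_in(): hands the job in, once; it reports no verdict.
The state is a dict: "time_s": time; "qpos": joint angles; "qd": joint speeds; "joint_torque": joint torques, N m; "ee_pos": TCP position; "ee_rot": TCP orientation; "ft_force": force on the tool from outside, world axes, zero at the start; "wrist_torque": the same for the moment, N m; "opening": opening from 0.0 (shut) to 1.0 (fully open).
Only numpy, scipy, OpenCV 4.12 (cv2) and the standard library are available. Lean on these libraries where they do the work, as an engineer would, in place of code of your own. Each camera call takes 0.05 s, during which the arm holds its last target. There are 200 camera calls.

## Working session

There is one attempt and no reset: what is moved stays moved. The work goes in short steps, Python scripts to look and compute and a tool call to move; the robot and the scene stay as the last step left them, time stands still between calls to the robot, and variables do not carry over. Pictures are saved under pics/ and viewed, about 8 in all and at most 12, crops included, and the job is handed in when it is done.

Besides the shell and the picture viewer there is one more tool, called after "Emit:" by a JSON object that holds its "api" and its "payload". drive_tool: Moves the arm, as the interface text tells. Its arguments: {"type":"object","properties":{"increments":{"type":"array","items":{"type":"object","properties":{"delta_pos":{"type":"array","items":{"type":"number"}},"spin":{"type":"number"}}}},"jaw":{"type":"number"}},"required":["increments"]}

```bash
mkdir -p pics
cat > h.py <<'E'
import numpy as np, cv2
from bench import ctrl
def snap(n,f=None):
    c=ctrl.camera(n); np.savez(f'pics/{f or n}.npz',**c)
    cv2.imwrite(f'pics/{f or n}.png',cv2.cvtColor(c['img'],cv2.COLOR_RGB2BGR)); return c
def ray(c,u,v):
    m=c['mtx']; d=np.array([(u-m[0,2])/m[0,0],-(v-m[1,2])/m[1,1],-1.]); return np.array(c['eye']),np.array(c['rotation'])@d
def plane(c,u,v,z):
    e,d=ray(c,u,v); return e+d*(z-e[2])/d[2]
def pts(c):
    v,u=np.mgrid[0:384,0:512]; m=c['mtx']; D=c['depth']
    P=np.stack([(u-m[0,2])/m[0,0]*D,-(v-m[1,2])/m[1,1]*D,-D],-1)
    return P@np.array(c['rotation']).T+np.array(c['eye'])
E
python3 - <<'E'
from h import *
for n in ['scene','side','wrist']:
    c=snap(n); print(n,c['eye'],c['rotation'],c['mtx'])
a=np.hstack([cv2.imread('pics/scene.png'),cv2.imread('pics/side.png')])
cv2.imwrite('pics/a.png',cv2.resize(np.vstack([cv2.imread('pics/scene.png'),cv2.imread('pics/side.png')]),(800,1200))[:600]); 
print(ctrl.read_state(),ctrl.pinch_z)
E
```

```text
scene [ 1.1194862  -0.77735869  0.69865655] [1.00206703 0.02373505 0.7345427 ] [[431.84107052   0.         256.42336623]
 [  0.         431.84107052 178.56928376]
 [  0.           0.           1.        ]]
side [0.35290549 0.60012748 0.5585281 ] [ 1.03854832  0.02319805 -2.88245198] [[359.31058705   0.         254.14365269]
 [  0.         359.31058705 194.30759692]
 [  0.           0.           1.        ]]
wrist [0.121473   0.61800029 0.38406985] [-0.26215743  0.00223357  1.26010656] [[279.76075216   0.         256.31665744]
 [  0.         279.76075216 192.49712323]
 [  0.           0.           1.        ]]
{'time_s': 0.15, 'qpos': array([ 1.16453412e+00,  4.94060363e-01,  1.34598318e+00, -1.95810841e-05,
        1.30252619e+00, -9.55112207e-02]), 'qd': array([ 1.83827918e-04, -2.79510021e-03, -2.72884619e-03,  1.23483271e-04,
        5.79494287e-05, -1.56377903e-03]), 'joint_torque': array([ 1.47329923e-03, -8.79196715e+01, -3.82051599e+01,  7.06290314e-02,
        5.02174348e-02, -9.93455131e-06]), 'ee_pos': array([0.19099878, 0.59478342, 0.21346477]), 'ee_rot': array([-3.14061822e+00, -7.43909586e-05,  2.83084683e+00]), 'ft_force': array([-0.00930141, -0.05154203,  0.62230279]), 'wrist_torque': array([-0.01626731, -0.04239966,  0.01874907]), 'opening': 1.0032120186787672} 0.0188
```

View pics/a.png

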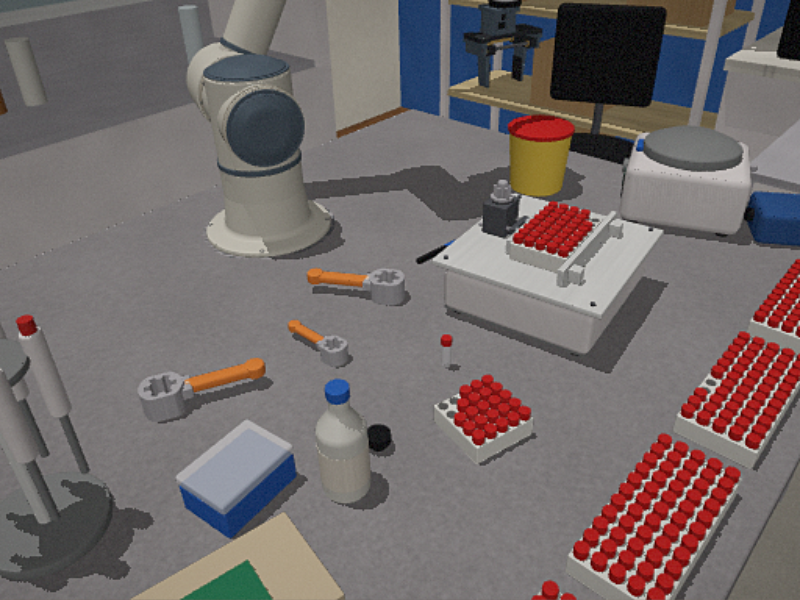

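View pics/side.png

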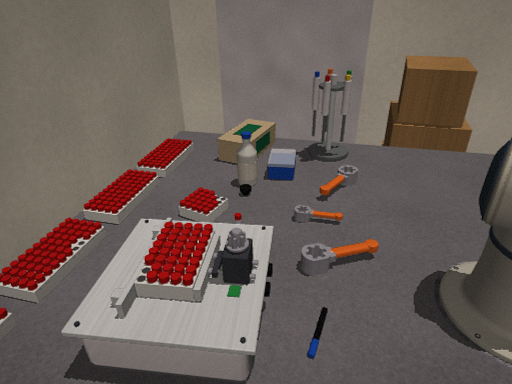

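The scene view (scaled 1.56x) shows three orange levers. The smallest has its hub at about (333,350), the shaker is at (550,260), and the shaft is at (502,188). In the side view the small lever's hub is at (303,213) and the shaft is at (237,240).

```bash
cat >> h.py <<'E'
from scipy.spatial.transform import Rotation as Ro
_s=snap
def snap(n,f=None):
    c=_s(n,f); c=dict(c); c['rotation']=Ro.from_euler('xyz',c['rotation']).as_matrix(); return c
def load(f):
    c=dict(np.load(f'pics/{f}.npz')); c['rotation']=Ro.from_euler('xyz',c['rotation']).as_matrix(); return c
E
python3 - <<'E'
from h import *
for n,hub in [('scene',(213,223)),('side',(303,213))]:
    c=load(n); P=pts(c); hsv=cv2.cvtColor(c['img'],cv2.COLOR_RGB2HSV)
    m=((hsv[...,0]>5)&(hsv[...,0]<16)&(hsv[...,1]>180)&(hsv[...,2]>120)).astype(np.uint8)
    k,l,s,ce=cv2.connectedComponentsWithStats(m)
    for i in range(1,k):
        if s[i,4]>40:
            q=P[l==i]; q=q[q[:,2]>q[:,2].max()-.008]; mu=q.mean(0); w=np.linalg.svd((q-mu)[:,:2],full_matrices=False)[2][0]
            t=(q-mu)[:,:2]@w; print(n,ce[i].round(),s[i,4],mu.round(4),'dir',w.round(3),'ends',(mu[:2]+w*t.min()).round(4),(mu[:2]+w*t.max()).round(4),q[:,2].max().round(4))
    # hub top: points near z 0.03
    hp=P[hub[1]-25:hub[1]+25,hub[0]-25:hub[0]+25].reshape(-1,3); hp=hp[(abs(hp[:,2]-.03)<.004)]
    print('hub top',len(hp),hp.min(0).round(4),hp.max(0).round(4),(hp.min(0)/2+hp.max(0)/2).round(4), cv2.minEnclosingCircle(hp[:,:2].astype(np.float32)))
    # shaft nose
    q=P.reshape(-1,3); q=q[(q[:,2]>.19)&(q[:,2]<.215)&(np.hypot(q[:,0],q[:,1])>.3)&(q[:,0]<.8)]
    print('shaft',len(q),q.min(0).round(3),q.max(0).round(3), np.median(q,0).round(4))
    pl=P.reshape(-1,3); pl=pl[(abs(pl[:,2]-.11)<.003)]; r=cv2.minAreaRect(pl[:,:2].astype(np.float32)); print('platform',r)
E
```

```text
scene [214. 178.] 264 [ 1.1195 -0.7774  0.6987] dir [1. 0.] ends [ 1.1195 -0.7774] [ 1.1195 -0.7774] 0.6987
scene [194. 212.] 131 [ 0.3825 -0.226   0.0243] dir [1.    0.007] ends [ 0.3458 -0.2263] [ 0.4235 -0.2257] 0.0283
scene [146. 240.] 435 [ 1.1195 -0.7774  0.6987] dir [1. 0.] ends [ 1.1195 -0.7774] [ 1.1195 -0.7774] 0.6987
hub top 122 [ 0.3536 -0.2427  0.026 ] [ 0.4743 -0.2028  0.0313] [ 0.4139 -0.2227  0.0286] ((0.4139314293861389, -0.2260930985212326), 0.060783740133047104)
shaft 1817 [-1.588 -0.691  0.19 ] [0.605 1.979 0.215] [0.1348 0.6263 0.2015]
platform ((-0.3836836814880371, 0.8211503028869629), (2.955505132675171, 2.393120527267456), 87.8145523071289)
side [332. 184.] 178 [0.3529 0.6001 0.5585] dir [1. 0.] ends [0.3529 0.6001] [0.3529 0.6001] 0.5585
side [328. 214.] 145 [ 0.3809 -0.2191  0.0226] dir [-1.    -0.003] ends [ 0.4223 -0.2189] [ 0.3449 -0.2192] 0.0263
side [356. 248.] 428 [ 0.3055 -0.0793  0.035 ] dir [0.875 0.484] ends [ 0.2576 -0.1058] [ 0.3573 -0.0507] 0.0393
hub top 92 [ 0.3916 -0.3362  0.026 ] [ 0.4693 -0.2002  0.0337] [ 0.4305 -0.2682  0.0299] ((0.4274308383464813, -0.26714029908180237), 0.07205536216497421)
shaft 1350 [-0.583 -2.2    0.19 ] [0.798 0.157 0.215] [ 0.3685 -1.6783  0.2019]
platform ((0.5773825645446777, -0.9345821142196655), (2.5207183361053467, 2.360215425491333), 89.90999603271484)
```

Run:
```python
from h import *
a=load('scene');b=load('side')
for c,r in [(a,(300,105,345,155)),(b,(215,220,265,290))]:
    P=pts(c)[r[1]:r[3],r[0]:r[2]].reshape(-1,3); 
    for lo,hi in [(.2,.21),(.19,.2),(.18,.19),(.165,.175)]:
        q=P[(P[:,2]>lo)&(P[:,2]<hi)]
        print(lo,len(q),q.min(0).round(4) if len(q) else '',q.max(0).round(4) if len(q) else '',q.mean(0).round(4) if len(q) else '')
for c,r in [(a,(270,120,430,240)),(b,(70,210,280,384))]:
    P=pts(c)[r[1]:r[3],r[0]:r[2]].reshape(-1,3); q=P[abs(P[:,2]-.11)<.004]
    print(len(q),cv2.minAreaRect(q[:,:2].astype(np.float32)))
# platform: side-image corners picked + scene
im=[cv2.resize(cv2.cvtColor(c['img'],cv2.COLOR_RGB2BGR)[y:y+75,x:x+100],(800,600),interpolation=cv2.INTER_CUBIC) for c,x,y in [(b,190,215),(a,275,90)]]
cv2.imwrite('pics/crop.png',np.hstack([cv2.resize(im[0],(400,300)),cv2.resize(im[1],(400,300))]))
h=cv2.cvtColor(b['img'],cv2.COLOR_RGB2HSV); m=((h[...,0]>45)&(h[...,0]<80)&(h[...,1]>120)); m[:260]=0; v,u=np.nonzero(m); print('green',u.mean(),v.mean(),plane(b,u.mean(),v.mean(),.112))
```

```text
0.2 24 [0.5063 0.1293 0.2001] [0.5245 0.1472 0.2058] [0.5161 0.1373 0.203 ]
0.19 41 [0.5043 0.1217 0.1905] [0.5279 0.1475 0.1993] [0.5187 0.1333 0.1952]
0.18 38 [0.5049 0.1206 0.1801] [0.5285 0.1487 0.1899] [0.5187 0.1322 0.1846]
0.165 110 [0.4954 0.1065 0.1652] [0.5422 0.1717 0.1749] [0.5228 0.1277 0.1689]
0.2 73 [0.5046 0.1346 0.2002] [0.5228 0.15   0.205 ] [0.5129 0.1428 0.2031]
0.19 109 [0.5    0.1321 0.1904] [0.5292 0.1568 0.2   ] [0.5125 0.1466 0.1949]
0.18 82 [0.5001 0.1331 0.1806] [0.5281 0.1563 0.19  ] [0.512  0.148  0.1851]
0.165 302 [0.4887 0.1115 0.165 ] [0.5391 0.1715 0.175 ] [0.5089 0.1544 0.1687]
3779 ((0.614514946937561, 0.15292900800704956), (0.30014321208000183, 0.3176824748516083), 7.3193840980529785)
12963 ((0.6129820346832275, 0.1538289189338684), (0.2998713254928589, 0.3113323748111725), 7.21901798248291)
green 239.13492063492063 290.984126984127 [0.49975634 0.18525235 0.112     ]
```

View pics/crop.png

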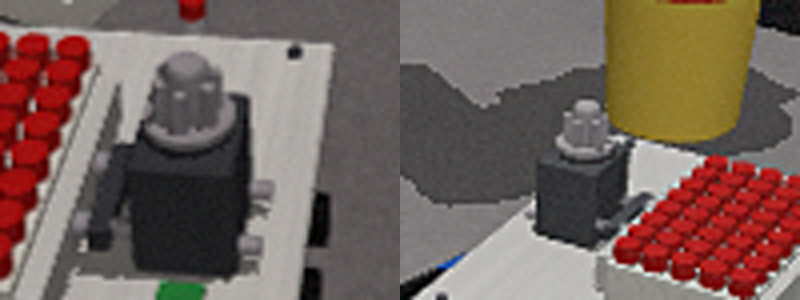

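Emit:
{"api": "drive_tool", "payload": {"increments": [{"delta_pos": [-37.2, -27.9, -10]}, {"delta_pos": [-37.2, -27.9, -10]}, {"delta_pos": [-37.2, -27.9, -10]}, {"delta_pos": [-37.2, -27.9, -10]}, {"delta_pos": [-37.2, -27.9, -7]}, {"delta_pos": [-37.2, -27.9, 0]}, {"delta_pos": [-37.2, -27.9, 0]}, {"delta_pos": [-37.2, -27.9, 0]}, {"delta_pos": [-37.2, -27.9, 0]}, {"delta_pos": [-37.2, -27.9, 0]}, {"delta_pos": [-37.2, -27.9, 0]}, {"delta_pos": [-37.2, -27.9, 0]}]}}

```text
validation failed for argument at $.in...
```

Emit:
{"api": "drive_tool", "payload": {"increments": [{"delta_pos": [0, 0, 0]}, {"delta_pos": [0, 0, 0]}]}}

```text
validation failed for argument at $.in...
```

Run:
```python
from h import *
c=snap('wrist','w1'); s=ctrl.read_state(); print(s['time_s'],s['ee_pos'],s['ee_rot'],s['ft_force'],c['eye'])
P=pts(c).reshape(-1,3); q=P[(np.hypot(P[:,0]-.514,P[:,1]-.14)<.03)]
for lo,hi in [(.2,.21),(.194,.2),(.18,.19),(.174,.181)]:
    k=q[(q[:,2]>lo)&(q[:,2]<hi)]; print(lo,len(k),k.min(0).round(4),k.max(0).round(4),cv2.minEnclosingCircle(k[:,:2].astype(np.float32)))
R=P[(abs(P[:,0]-.62)<.1)&(abs(P[:,1]-.15)<.08)]; print('cap top',np.percentile(R[:,2],[50,95,99]))
e=c['eye'];Rm=c['rotation'];
def px(p):
    d=Rm.T@(np.array(p)-e); return c['mtx'][0,0]*d[0]/-d[2]+c['mtx'][0,2], c['mtx'][1,1]*-d[1]/-d[2]+c['mtx'][1,2]
u,v=map(int,px([.514,.14,.2])); print(u,v)
im=cv2.cvtColor(c['img'],cv2.COLOR_RGB2BGR)
cv2.imwrite('pics/w1c.png',cv2.resize(im[v-38:v+38,u-50:u+50],(800,600),interpolation=cv2.INTER_CUBIC))
```

```text
0.2 [0.19104591 0.59484109 0.21357396] [-3.14084089e+00 -5.54915137e-05  2.83081492e+00] [ 0.12451005  0.06935356 -0.30259998] [0.12148403 0.61802572 0.3841468 ]Traceback (most recent call last):
  File "<stdin>", line 5, in <module>
    return umr_minimum(a, axis, None, out, keepdims, initial, where)
ValueError: zero-size array to reduction operation minimum which has no identity
```

Probably each row must have a spin.

Emit:
{"api": "drive_tool", "payload": {"increments": [{"delta_pos": [-37.2, -27.9, -10], "spin": 0}, {"delta_pos": [-37.2, -27.9, -10], "spin": 0}, {"delta_pos": [-37.2, -27.9, -10], "spin": 0}, {"delta_pos": [-37.2, -27.9, -10], "spin": 0}, {"delta_pos": [-37.2, -27.9, -7], "spin": 0}, {"delta_pos": [-37.2, -27.9, 0], "spin": 0}, {"delta_pos": [-37.2, -27.9, 0], "spin": 0}, {"delta_pos": [-37.2, -27.9, 0], "spin": 0}, {"delta_pos": [-37.2, -27.9, 0], "spin": 0}, {"delta_pos": [-37.2, -27.9, 0], "spin": 0}, {"delta_pos": [-37.2, -27.9, 0], "spin": 0}, {"delta_pos": [-37.2, -27.9, 0], "spin": 0}]}}

```text
time_s: 1.7
ee_pos: [0.5144, 0.1384, 0.2609]
ee_rot: [3.142, 0.0, 2.831]
ft_force: [-0.2, -0.0, -0.4]
opening: 0.998
```

```bash
cat > w.py <<'E'
from h import *
import sys
c=snap('wrist',sys.argv[1]); s=ctrl.read_state(); print(s['time_s'],s['ee_pos'],s['ee_rot'],s['ft_force'],c['eye'])
P=pts(c).reshape(-1,3); q=P[(np.hypot(P[:,0]-.514,P[:,1]-.14)<.03)]
for lo,hi in [(.2,.21),(.194,.2),(.18,.19),(.174,.181)]:
    k=q[(q[:,2]>lo)&(q[:,2]<hi)]; print(lo,len(k),k.min(0).round(4),k.max(0).round(4),cv2.minEnclosingCircle(k[:,:2].astype(np.float32)))
R=P[(abs(P[:,0]-.62)<.1)&(abs(P[:,1]-.15)<.08)]; print('cap top',np.percentile(R[:,2],[50,95,99]))
e=c['eye'];Rm=c['rotation'];
def px(p):
    d=Rm.T@(np.array(p)-e); return c['mtx'][0,0]*d[0]/-d[2]+c['mtx'][0,2], c['mtx'][1,1]*-d[1]/-d[2]+c['mtx'][1,2]
u,v=map(int,px([.514,.14,.2])); print(u,v)
im=cv2.cvtColor(c['img'],cv2.COLOR_RGB2BGR)
# rectified top view at plane z=.198, world x right, y up, 10 px/mm, 60x60mm
g=np.array([[.484,.11],[.544,.11],[.544,.17],[.484,.17]])
src=np.float32([px([x,y,.198]) for x,y in g]); dst=np.float32([[0,600],[600,600],[600,0],[0,0]])
cv2.imwrite('pics/'+sys.argv[1]+'c.png',cv2.warpPerspective(im,cv2.getPerspectiveTransform(src,dst),(600,600),flags=cv2.INTER_CUBIC))
E
python3 w.py w1
```

```text
1.75 [0.51741698 0.13462754 0.26084319] [-3.14044929e+00  2.01093789e-03  2.82916086e+00] [ 3.01215484 -5.21008244  0.55858027] [0.44484825 0.16146653 0.43157056]
0.2 412 [0.5054 0.1294 0.2001] [0.5252 0.149  0.2074] ((0.5152661800384521, 0.13918903470039368), 0.010090496391057968)
0.194 232 [0.5009 0.1242 0.194 ] [0.5287 0.1544 0.2   ] ((0.5153250694274902, 0.13933098316192627), 0.015187286771833897)
0.18 109 [0.5009 0.1241 0.1801] [0.5289 0.1542 0.19  ] ((0.5161027312278748, 0.14005661010742188), 0.01616155356168747)
0.174 597 [0.4953 0.1195 0.1742] [0.5352 0.159  0.1809] ((0.5153869986534119, 0.13919125497341156), 0.020162835717201233)
cap top [0.14696    0.36298563 0.37595475]
257 203
```

View pics/w1c.png

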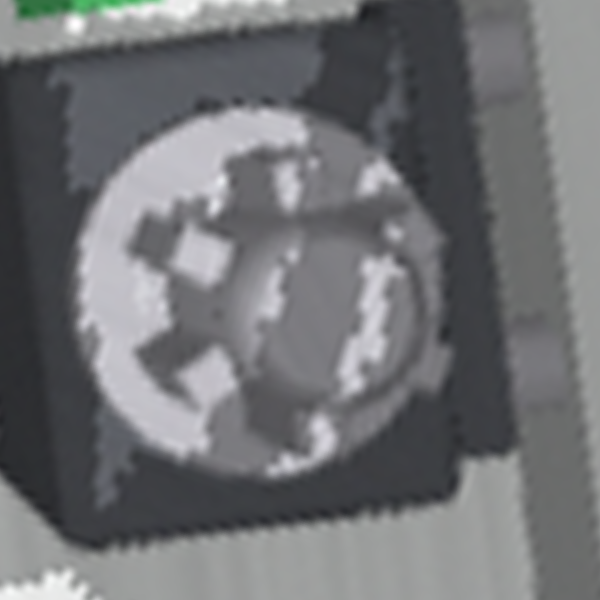

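The shaft shows tooth tops at (200,252) and (210,380), around a centre near (313,308). That puts the teeth at about 154° and 214°, so 154° is the right mesh. I'll refine this once the arm has settled.

Emit:
{"api": "drive_tool", "payload": {"increments": [{"delta_pos": [0, 0, 0], "spin": 0}, {"delta_pos": [0, 0, 0], "spin": 0}, {"delta_pos": [0, 0, 0], "spin": 0}]}}

```text
time_s: 2.12
ee_pos: [0.5132, 0.1406, 0.261]
ee_rot: [3.142, -0.0, 2.832]
ft_force: [-0.6, 1.0, -0.1]
opening: 1.002
```

```bash
cat >> w.py <<'E'
k=q[(q[:,2]>.174)&(q[:,2]<.181)]; ctr=np.array(cv2.minEnclosingCircle(k[:,:2].astype(np.float32))[0])
t=q[(q[:,2]>.1955)&(q[:,2]<.2005)]; d=t[:,:2]-ctr; r=np.hypot(*d.T); d=d[(r>.0112)&(r<.0155)]
a=np.arctan2(d[:,1],d[:,0]); ph=np.angle(np.exp(6j*a).mean()); print('n',len(a),'phase deg mod60',np.degrees(ph)/6%60,'coh',abs(np.exp(6j*a).mean()))
h=np.histogram(np.degrees(a)%360,36,(0,360))[0]; print(h)
E
python3 w.py w2
```

```text
2.175 [0.51327102 0.14054283 0.26096991] [ 3.14158231e+00 -9.55820192e-05  2.83205861e+00] [-0.7495131   0.01460739 -0.15602436] [0.44360632 0.16357964 0.43164261]
0.2 411 [0.5052 0.1295 0.2003] [0.5273 0.149  0.2074] ((0.5166167616844177, 0.13829496502876282), 0.011839302256703377)
0.194 227 [0.5008 0.1244 0.1942] [0.529  0.1541 0.1999] ((0.5151854753494263, 0.1392320841550827), 0.015205197967588902)
0.18 107 [0.5009 0.1239 0.18  ] [0.5259 0.1577 0.1898] ((0.5132290720939636, 0.1408090442419052), 0.017038416117429733)
0.174 597 [0.4953 0.1195 0.1741] [0.5355 0.1591 0.181 ] ((0.5153423547744751, 0.13949847221374512), 0.020164841786026955)
cap top [0.14657822 0.36298503 0.37475254]
255 205
n 154 phase deg mod60 34.8548049333004 coh 0.768413604625202
[ 0  0  7 10  8  0  0  0  7  8 11  0  0  0  6 14  8  0  0  0  9 13  8  0
  0  0 10 10  7  0  0  0  7  7  4  0]
```

Emit:
{"api": "drive_tool", "payload": {"increments": [{"delta_pos": [-5, -36.5, 0], "spin": 0}, {"delta_pos": [-5, -36.5, 0], "spin": 0}, {"delta_pos": [-5, -36.5, 0], "spin": 0}, {"delta_pos": [-5, -36.5, 0], "spin": 0}, {"delta_pos": [-5, -36.5, 20], "spin": 0}, {"delta_pos": [-5, -36.5, 20], "spin": 0}, {"delta_pos": [-5, -36.5, 20], "spin": 0}, {"delta_pos": [-5, -36.5, 20], "spin": 0}, {"delta_pos": [-5, -36.5, 20], "spin": -9}, {"delta_pos": [0, -36.5, 10], "spin": -8.7}, {"delta_pos": [0, 0, 0], "spin": 0}, {"delta_pos": [0, 0, 0], "spin": 0}]}}

```text
time_s: 3.68
ee_pos: [0.4506, -0.2222, 0.1511]
ee_rot: [3.141, -0.0, 3.138]
ft_force: [0.0, 0.3, -0.4]
opening: 1.003
```

Emit:
{"api": "drive_tool", "payload": {"increments": [{"delta_pos": [0, 0, 0], "spin": 0}, {"delta_pos": [0, 0, 0], "spin": 0}]}}

```text
time_s: 3.92
ee_pos: [0.4508, -0.2222, 0.1512]
ee_rot: [-3.141, 0.0, 3.14]
ft_force: [-0.3, 0.4, 0.7]
opening: 1.0
```

Run:
```python
from h import *
c=snap('wrist','w3'); s=ctrl.read_state(); print(s['time_s'],s['ee_pos'],s['ee_rot'],s['ft_force'])
P=pts(c); h=cv2.cvtColor(c['img'],cv2.COLOR_RGB2HSV)
q=P.reshape(-1,3); k=q[(abs(q[:,2]-.03)<.004)&(np.hypot(q[:,0]-.45,q[:,1]+.222)<.045)]
print(len(k),k.min(0),k.max(0),cv2.minEnclosingCircle(k[:,:2].astype(np.float32)))
c0=np.array(cv2.minEnclosingCircle(k[:,:2].astype(np.float32))[0])
m=((h[...,0]>5)&(h[...,0]<16)&(h[...,1]>150)&(h[...,2]>80)); o=P[m]; o=o[(abs(o[:,2]-.026)<.003)]; o=o[np.hypot(o[:,0]-.45,o[:,1]+.222)<.13]
mu=o.mean(0); w=np.linalg.svd((o-mu)[:,:2],full_matrices=False)[2][0]; t=(o-mu)[:,:2]@w
print('arm',len(o),mu,w,np.degrees(np.arctan2(w[1],w[0])),o.min(0),o.max(0),'hub->arm',np.degrees(np.arctan2(*(mu[:2]-c0)[::-1])))
b=P[...,2]; near=q[(q[:,2]>.02)&(np.hypot(q[:,0]-.45,q[:,1]+.222)<.1)&(np.hypot(q[:,0]-.45,q[:,1]+.222)>.03)]; print('near others',near[near[:,0]>.46].round(3)[:10])
```

```text
3.975 [ 0.45078573 -0.22226345  0.15116434] [-3.14142561e+00  3.26011583e-04  3.14017691e+00] [ 0.06819565  0.3096538  -0.86355353]
872 [ 0.40548124 -0.24233265  0.02600646] [ 0.47137902 -0.2047179   0.03213579] ((0.43843013048171997, -0.22466129064559937), 0.03314828872680664)
arm 363 [ 0.38520594 -0.23206464  0.02523303] [-0.19825594  0.98015028] 101.4349899138859 [ 0.34364287 -0.33557835  0.02300916] [ 0.41937312 -0.21489761  0.02885912] hub->arm -172.081110654382
near others [[ 0.46  -0.267  0.153]
 [ 0.46  -0.176  0.153]
 [ 0.461 -0.267  0.153]
 [ 0.462 -0.267  0.151]
 [ 0.462 -0.175  0.15 ]
 [ 0.461 -0.176  0.154]
 [ 0.46  -0.267  0.156]
 [ 0.461 -0.267  0.154]
 [ 0.463 -0.267  0.15 ]
 [ 0.463 -0.176  0.15 ]]
```

View pics/w3.png

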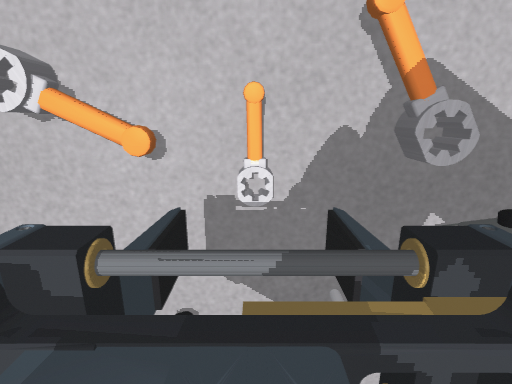

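The wrist view shows the small lever with its hub at (255,185) and its arm pointing straight up to (253,92), so its yaw is about 180°. I'll refine the numbers.

Run:
```python
from h import *
c=load('w3'); P=pts(c); h=cv2.cvtColor(c['img'],cv2.COLOR_RGB2HSV)
m=((h[...,0]>5)&(h[...,0]<18)&(h[...,1]>150)&(h[...,2]>80)); m[:,:220]=0; m[:,290:]=0
rows=[]
for v in range(105,158):
    u=np.nonzero(m[v])[0]
    if len(u)>5: rows.append(plane(c,(u[0]+u[-1])/2,v,.022)[:2])
r=np.array(rows); p=np.polyfit(r[:,0],r[:,1],1); print('arm slope deg',180+np.degrees(np.arctan(p[0])),'y at .4495',np.polyval(p,.4495), p[0])
q=P.reshape(-1,3); k=q[(q[:,2]>.0278)&(q[:,2]<.034)&(np.hypot(q[:,0]-.45,q[:,1]+.222)<.026)]
print(len(k),k.min(0),k.max(0),cv2.minEnclosingCircle(k[:,:2].astype(np.float32)),np.percentile(k[:,2],[5,50,95]))
v,u=np.nonzero(m[:130]); print('tip',[plane(c,253,v.min(),.02)])
```

```text
arm slope deg 180.36796690357198 y at .4495 -0.2236108717465641 0.006422322302361795
715 [ 0.42723203 -0.24233265  0.02784641] [ 0.47137902 -0.2047179   0.03213579] ((0.4491308331489563, -0.22299721837043762), 0.022417407482862473) [0.02856927 0.0298853  0.03098412]
tip [array([ 0.34313791, -0.22495795,  0.02      ])]
```

Emit:
{"api": "drive_tool", "payload": {"increments": [{"delta_pos": [1.6, -1, 15], "spin": -0.4}, {"delta_pos": [0, 0, 20], "spin": 0}, {"delta_pos": [0, 0, 20], "spin": 0}, {"delta_pos": [0, 0, 20], "spin": 0}, {"delta_pos": [0, 0, 20], "spin": 0}, {"delta_pos": [0, 0, 20], "spin": 0}, {"delta_pos": [0, 0, 15], "spin": 0}, {"delta_pos": [0, 0, 10], "spin": 0}, {"delta_pos": [0, 0, 5], "spin": 0}, {"delta_pos": [0, 0, 0], "spin": 0}, {"delta_pos": [0, 0, 0], "spin": 0}]}}

```text
time_s: 5.35
ee_pos: [0.4492, -0.224, 0.0063]
ee_rot: [-3.141, 0.001, -3.136]
ft_force: [0.0, -0.5, -0.3]
opening: 1.002
```

Run:
```python
from h import *
for n in ['scene','side']:
    c=load(n); P=pts(c); h=cv2.cvtColor(c['img'],cv2.COLOR_RGB2HSV); m=((h[...,0]<4)|(h[...,0]>176))&(h[...,1]>180)
    q=P[m]; q=q[(q[:,0]>.52)&(q[:,0]<.75)&(q[:,1]>0.05)&(q[:,1]<.3)]; print(n,len(q),np.percentile(q,[2,50,98],0).round(3))
```

```text
scene 995 [[0.58  0.068 0.143]
 [0.629 0.132 0.153]
 [0.679 0.217 0.156]]
side 2709 [[0.573 0.078 0.143]
 [0.62  0.161 0.153]
 [0.672 0.226 0.155]]
```

Emit:
{"api": "drive_tool", "payload": {"increments": [{"delta_pos": [0, 0, 0], "spin": 0}, {"delta_pos": [0, 0, 0], "spin": 0}, {"delta_pos": [0, 0, 0], "spin": 0}, {"delta_pos": [0, 0, 0], "spin": 0}, {"delta_pos": [0, 0, 0], "spin": 0}, {"delta_pos": [0, 0, 0], "spin": 0}], "jaw": 1}}

```text
time_s: 6.1
ee_pos: [0.449, -0.2238, 0.0059]
ee_rot: [-3.142, 0.0, -3.137]
ft_force: [0.3, 0.7, 0.1]
opening: 0.415
```

Emit:
{"api": "drive_tool", "payload": {"increments": [{"delta_pos": [0, 0, 0], "spin": 0}, {"delta_pos": [0, 0, 0], "spin": 0}, {"delta_pos": [0, 0, -10], "spin": 0}, {"delta_pos": [0, 0, -20], "spin": 0}, {"delta_pos": [0, 0, -20], "spin": 0}, {"delta_pos": [0, 0, -20], "spin": 0}, {"delta_pos": [0, 0, 0], "spin": 0}]}}

```text
time_s: 6.98
ee_pos: [0.4496, -0.2242, 0.0773]
ee_rot: [-3.14, 0.002, -3.136]
ft_force: [-0.3, -0.3, -2.9]
opening: 0.41
```

Emit:
{"api": "drive_tool", "payload": {"increments": [{"delta_pos": [0, 0, -25], "spin": 0}, {"delta_pos": [0, 0, -45], "spin": 0}, {"delta_pos": [0, 0, -45], "spin": 0}, {"delta_pos": [-4.4, 23, -35], "spin": 0}, {"delta_pos": [-8, 40, -13], "spin": 0}, {"delta_pos": [-9, 50, 0], "spin": 0}, {"delta_pos": [-9, 50, 0], "spin": 0}, {"delta_pos": [-9, 50, 0], "spin": 0}, {"delta_pos": [-9, 50, 0], "spin": 0}, {"delta_pos": [-9, 50, 0], "spin": 0}, {"delta_pos": [-6, 30, 0], "spin": 0}, {"delta_pos": [-4, 20, 0], "spin": 0}]}}

```text
time_s: 8.48
ee_pos: [0.5143, 0.1408, 0.2381]
ee_rot: [-3.141, -0.001, -3.135]
ft_force: [0.5, 0.1, -2.9]
opening: 0.412
```

Emit:
{"api": "drive_tool", "payload": {"increments": [{"delta_pos": [0, 0, 0], "spin": 6}, {"delta_pos": [0, 0, 0], "spin": 7}, {"delta_pos": [0, 0, 0], "spin": 7}, {"delta_pos": [0, 0, 0], "spin": 5.4}, {"delta_pos": [0, 0, 0], "spin": 0}, {"delta_pos": [0, 0, 0], "spin": 0}, {"delta_pos": [0, 0, 0], "spin": 0}]}}

```text
time_s: 9.35
ee_pos: [0.5145, 0.1394, 0.2388]
ee_rot: [-3.141, -0.0, 2.705]
ft_force: [0.1, 0.4, -2.5]
opening: 0.416
```

Run:
```python
from h import *
s=ctrl.read_state(); print(s['time_s'],s['ee_pos'],s['ee_rot'],s['ft_force'],s['wrist_torque'])
c=snap('wrist','w4'); P=pts(c); h=cv2.cvtColor(c['img'],cv2.COLOR_RGB2HSV)
m=((h[...,0]>5)&(h[...,0]<18)&(h[...,1]>150)&(h[...,2]>80)&(P[...,2]>.2)); k,l,st,ce=cv2.connectedComponentsWithStats(m.astype(np.uint8)); i=1+st[1:,4].argmax(); m=l==i
q=P[m]; print(st[i],ce[i],np.percentile(q[:,2],[5,50,95]))
zt=np.median(q[:,2]); T=s['ee_pos'][:2]; a=s['ee_rot'][2]; ax=np.array([np.cos(a),np.sin(a)]); ay=np.array([np.sin(a),-np.cos(a)])
r=[]
for v in range(st[i,1],st[i,1]+st[i,3]):
    u=np.nonzero(m[v])[0]
    if len(u)>5:
        p=plane(c,(u[0]+u[-1])/2,v,zt-.004)[:2]-T; r.append((p@ax,p@ay))
r=np.array(r); print(r[::8].round(4),'max x',r[:,0].max(),'angle',np.degrees(np.polyfit(r[:,0],r[:,1],1)[0]))
```

```text
9.35 [0.51447576 0.13942382 0.23882383] [-3.14147593e+00 -8.78330627e-05  2.70457411e+00] [ 0.05057013  0.36099269 -2.52326883] [-0.04566517 -0.03869579  0.01109705]
[ 235   49   42  153 4526] [255.69089704 120.96089262] [0.25679846 0.25877142 0.26037706]
[[1.066e-01 1.000e-04]
 [1.029e-01 0.000e+00]
 [9.920e-02 0.000e+00]
 [9.540e-02 0.000e+00]
 [9.160e-02 0.000e+00]
 [8.770e-02 0.000e+00]
 [8.370e-02 0.000e+00]
 [7.970e-02 0.000e+00]
 [7.560e-02 0.000e+00]
 [7.150e-02 3.000e-04]
 [6.730e-02 0.000e+00]
 [6.310e-02 0.000e+00]
 [5.880e-02 0.000e+00]
 [5.440e-02 0.000e+00]
 [5.000e-02 3.000e-04]
 [4.550e-02 6.000e-04]
 [4.090e-02 3.000e-04]
 [3.630e-02 3.000e-04]
 [3.150e-02 3.000e-04]
 [2.680e-02 3.000e-04]] max x 0.10662557096111955 angle -0.2865325816479693
```

View pics/w4.png

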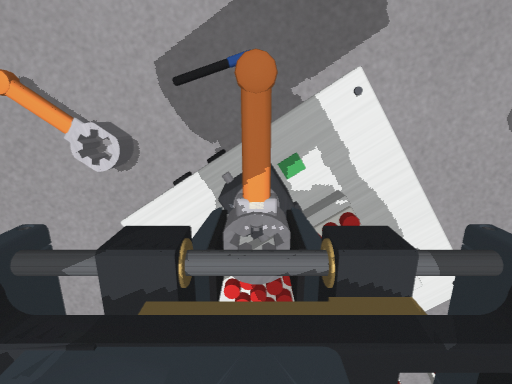

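The lever is held square with no offset: the tip edge at (256,52) works out to 107 mm from the TCP. I'll centre it and go down gently.

Emit:
{"api": "drive_tool", "payload": {"increments": [{"delta_pos": [-0.8, 0.2, 8], "spin": 0}, {"delta_pos": [0, 0, 8], "spin": 0}, {"delta_pos": [0, 0, 6], "spin": 0}, {"delta_pos": [0, 0, 2], "spin": 0}, {"delta_pos": [0, 0, 1.5], "spin": 0}, {"delta_pos": [0, 0, 1.5], "spin": 0}, {"delta_pos": [0, 0, 1], "spin": 0}, {"delta_pos": [0, 0, 1], "spin": 0}, {"delta_pos": [0, 0, 0], "spin": 0}]}}

```text
time_s: 10.52
ee_pos: [0.5153, 0.1394, 0.2099]
ee_rot: [-3.142, -0.0, 2.703]
ft_force: [-0.3, -0.5, -1.8]
opening: 0.407
```

Emit:
{"api": "drive_tool", "payload": {"increments": [{"delta_pos": [0, 0, 1], "spin": 0}, {"delta_pos": [0, 0, 1], "spin": 0}, {"delta_pos": [0, 0, 1], "spin": 0}, {"delta_pos": [0, 0, 0], "spin": 0}]}}

```text
time_s: 11.02
ee_pos: [0.5153, 0.1394, 0.2068]
ee_rot: [-3.141, -0.0, 2.703]
ft_force: [0.6, 0.4, -2.4]
opening: 0.412
```

Emit:
{"api": "drive_tool", "payload": {"increments": [{"delta_pos": [0, 0, 1], "spin": 0}, {"delta_pos": [0, 0, 1], "spin": 0}, {"delta_pos": [0, 0, 0], "spin": 0}]}}

```text
time_s: 11.4
ee_pos: [0.5153, 0.1394, 0.2048]
ee_rot: [-3.141, -0.0, 2.703]
ft_force: [-1.0, 0.3, -2.3]
opening: 0.412
```

Emit:
{"api": "drive_tool", "payload": {"increments": [{"delta_pos": [0, 0, 0.7], "spin": 0}, {"delta_pos": [0, 0, 0.7], "spin": 0}, {"delta_pos": [0, 0, 0.6], "spin": 0}, {"delta_pos": [0, 0, 0], "spin": 0}]}}

```text
time_s: 11.9
ee_pos: [0.5153, 0.1393, 0.2029]
ee_rot: [-3.142, -0.0, 2.703]
ft_force: [-0.5, -1.1, -2.5]
opening: 0.413
```

Emit:
{"api": "drive_tool", "payload": {"increments": [{"delta_pos": [0, 0, 0.7], "spin": 0}, {"delta_pos": [0, 0, 0.7], "spin": 0}, {"delta_pos": [0, 0, 0.6], "spin": 0}, {"delta_pos": [0, 0, 0], "spin": 0}]}}

```text
time_s: 12.4
ee_pos: [0.5153, 0.1394, 0.2009]
ee_rot: [-3.142, -0.0, 2.703]
ft_force: [-0.2, -1.1, -2.5]
opening: 0.416
```

```bash
python3 -c "
from h import *
s=ctrl.read_state(); print(s['ee_pos'],s['ft_force'],s['wrist_torque'])"
```

```text
[0.5152974  0.13938282 0.20087481] [-0.24281707 -1.08587823 -2.54395467] [-0.02367895 -0.00220033 -0.05052459]
```

It's meshed: about 3 mm below the tooth tops with no force. Continuing down.

Emit:
{"api": "drive_tool", "payload": {"increments": [{"delta_pos": [0, 0, 1.5], "spin": 0}, {"delta_pos": [0, 0, 1.5], "spin": 0}, {"delta_pos": [0, 0, 1.5], "spin": 0}, {"delta_pos": [0, 0, 1.5], "spin": 0}, {"delta_pos": [0, 0, 1.5], "spin": 0}, {"delta_pos": [0, 0, 0], "spin": 0}]}}

```text
time_s: 13.15
ee_pos: [0.5153, 0.1393, 0.1933]
ee_rot: [-3.141, -0.0, 2.703]
ft_force: [-0.5, -0.4, -2.8]
opening: 0.418
```

Emit:
{"api": "drive_tool", "payload": {"increments": [{"delta_pos": [0, 0, 1.5], "spin": 0}, {"delta_pos": [0, 0, 1.5], "spin": 0}, {"delta_pos": [0, 0, 1.5], "spin": 0}, {"delta_pos": [0, 0, 1], "spin": 0}, {"delta_pos": [0, 0, 1], "spin": 0}, {"delta_pos": [0, 0, 0], "spin": 0}]}}

```text
time_s: 13.9
ee_pos: [0.5153, 0.1394, 0.1869]
ee_rot: [-3.142, -0.0, 2.703]
ft_force: [0.7, -0.0, -2.5]
opening: 0.419
```

Underside is now at about 0.181. I'll feel for the shoulder.

Emit:
{"api": "drive_tool", "payload": {"increments": [{"delta_pos": [0, 0, 0.8], "spin": 0}, {"delta_pos": [0, 0, 0.7], "spin": 0}, {"delta_pos": [0, 0, 0.5], "spin": 0}, {"delta_pos": [0, 0, 0], "spin": 0}]}}

```text
time_s: 14.4
ee_pos: [0.5153, 0.1394, 0.1849]
ee_rot: [-3.142, -0.0, 2.703]
ft_force: [-0.2, -0.4, -2.0]
opening: 0.413
```

Emit:
{"api": "drive_tool", "payload": {"increments": [{"delta_pos": [0, 0, 0.4], "spin": 0}, {"delta_pos": [0, 0, 0.3], "spin": 0}, {"delta_pos": [0, 0, 0], "spin": 0}]}}

```text
time_s: 14.78
ee_pos: [0.5153, 0.1394, 0.1842]
ee_rot: [3.142, 0.0, 2.703]
ft_force: [-0.5, 0.1, -2.0]
opening: 0.416
```

Emit:
{"api": "drive_tool", "payload": {"increments": [{"delta_pos": [0, 0, 0.3], "spin": 0}, {"delta_pos": [0, 0, 0.2], "spin": 0}, {"delta_pos": [0, 0, 0], "spin": 0}]}}

```text
time_s: 15.15
ee_pos: [0.5153, 0.1394, 0.1839]
ee_rot: [3.141, 0.0, 2.703]
ft_force: [-0.8, -0.3, 3.0]
opening: 0.413
```

Emit:
{"api": "drive_tool", "payload": {"increments": [{"delta_pos": [0, 0, 0.2], "spin": 0}, {"delta_pos": [0, 0, 0.2], "spin": 0}, {"delta_pos": [0, 0, 0], "spin": 0}]}}

```text
time_s: 15.52
ee_pos: [0.5154, 0.1394, 0.1838]
ee_rot: [3.141, 0.0, 2.703]
ft_force: [-4.5, -1.4, 10.3]
opening: 0.414
```

It's home: the descent stopped with +12 N at TCP z 0.1838. I'll ease off slightly and swing clockwise, watching the torque.

Emit:
{"api": "drive_tool", "payload": {"increments": [{"delta_pos": [0, 0, -0.3], "spin": 0}, {"delta_pos": [0, 0, 0], "spin": 2}, {"delta_pos": [0, 0, 0], "spin": 4}, {"delta_pos": [0, 0, 0], "spin": 4}, {"delta_pos": [0, 0, 0], "spin": 4}, {"delta_pos": [0, 0, 0], "spin": 4}, {"delta_pos": [0, 0, 0], "spin": 2}, {"delta_pos": [0, 0, 0], "spin": 0}]}}

```text
time_s: 16.52
ee_pos: [0.5153, 0.1392, 0.1839]
ee_rot: [-3.141, 0.0, 2.353]
ft_force: [-3.1, -1.9, 6.8]
opening: 0.418
```

```bash
python3 -c "
from h import *
s=ctrl.read_state(); print(s['ee_pos'],s['ft_force'],s['wrist_torque'])"
```

```text
[0.51527828 0.13915679 0.18385896] [-3.06846081 -1.9302914   6.79868268] [-0.5290706   0.55701692  0.05200948]
```

Emit:
{"api": "drive_tool", "payload": {"increments": [{"delta_pos": [0, 0, 0], "spin": 2}, {"delta_pos": [0, 0, 0], "spin": 4}, {"delta_pos": [0, 0, 0], "spin": 4}, {"delta_pos": [0, 0, 0], "spin": 4}, {"delta_pos": [0, 0, 0], "spin": 4}, {"delta_pos": [0, 0, 0], "spin": 2}]}}

```text
time_s: 17.27
ee_pos: [0.5154, 0.1392, 0.1838]
ee_rot: [3.141, 0.0, 2.003]
ft_force: [-2.3, -2.0, 6.0]
opening: 0.413
```

```bash
python3 -c "
from h import *
s=ctrl.read_state(); print(s['ee_pos'],s['ft_force'],s['wrist_torque'])"
```

```text
[0.51541991 0.13918057 0.18384364] [-2.29436012 -1.99913086  5.96624326] [-0.44992623  0.3807647   0.28981886]
```

Emit:
{"api": "drive_tool", "payload": {"increments": [{"delta_pos": [0, 0, 0], "spin": 2}, {"delta_pos": [0, 0, 0], "spin": 4}, {"delta_pos": [0, 0, 0], "spin": 4}, {"delta_pos": [0, 0, 0], "spin": 4}, {"delta_pos": [0, 0, 0], "spin": 4}, {"delta_pos": [0, 0, 0], "spin": 2}, {"delta_pos": [0, 0, 0], "spin": 2}]}}

```text
time_s: 18.15
ee_pos: [0.5156, 0.1392, 0.1839]
ee_rot: [3.141, 0.0, 1.619]
ft_force: [-0.9, -2.1, 5.3]
opening: 0.413
```

Run:
```python
from h import *
s=ctrl.read_state(); print(s['time_s'],s['ee_pos'],np.degrees(s['ee_rot']),s['ft_force'],s['wrist_torque'])
```

```text
18.15 [0.51561249 0.13919664 0.18385972] [1.79959996e+02 2.23768586e-02 9.27755688e+01] [-0.89514063 -2.06421908  5.25120744] [-0.47955231  0.2071349   0.40158011]
```

Emit:
{"api": "drive_tool", "payload": {"increments": [{"delta_pos": [0, 0, 0], "spin": 1.5}, {"delta_pos": [0, 0, 0], "spin": 1.5}, {"delta_pos": [0, 0, 0], "spin": 0}]}}

```text
time_s: 18.52
ee_pos: [0.5157, 0.1392, 0.1839]
ee_rot: [3.141, 0.0, 1.568]
ft_force: [-1.5, -2.6, 5.9]
opening: 0.415
```

Run:
```python
from h import *
s=ctrl.read_state(); print(s['time_s'],s['ee_pos'],np.degrees(s['ee_rot']),s['ft_force'],s['wrist_torque'])
```

```text
18.525 [0.51565508 0.13921688 0.18387005] [1.79956319e+02 1.59337023e-02 8.98114292e+01] [-1.47807059 -2.59405158  5.88082218] [-0.51438207  0.17674058  0.224385  ]
```

Emit:
{"api": "drive_tool", "payload": {"increments": [{"delta_pos": [0, 0, 0], "spin": 0}, {"delta_pos": [0, 0, 0], "spin": 0}, {"delta_pos": [0, 0, 0], "spin": 0}, {"delta_pos": [0, 0, 0], "spin": 0}], "jaw": -0.4}}

```text
time_s: 19.02
ee_pos: [0.5153, 0.1394, 0.1836]
ee_rot: [-3.142, 0.0, 1.569]
ft_force: [-0.3, 0.3, 0.5]
opening: 0.702
```

Emit:
{"api": "drive_tool", "payload": {"increments": [{"delta_pos": [0, 0, -3], "spin": 0}, {"delta_pos": [0, 0, -8], "spin": 0}, {"delta_pos": [0, 0, -15], "spin": 0}, {"delta_pos": [0, 0, -20], "spin": 0}, {"delta_pos": [0, 0, -20], "spin": 0}, {"delta_pos": [0, 0, -20], "spin": 0}, {"delta_pos": [0, 0, 0], "spin": 0}, {"delta_pos": [0, 0, 0], "spin": 0}, {"delta_pos": [0, 0, 0], "spin": 0}]}}

```text
time_s: 20.15
ee_pos: [0.5149, 0.1393, 0.269]
ee_rot: [-3.14, 0.0, 1.569]
ft_force: [-0.6, 0.4, 0.2]
opening: 0.703
```

Run:
```python
from h import *
s=ctrl.read_state(); print(s['time_s'],s['ee_pos'],s['ft_force'],s['opening'])
c=snap('wrist','w5'); P=pts(c); h=cv2.cvtColor(c['img'],cv2.COLOR_RGB2HSV)
m=((h[...,0]>5)&(h[...,0]<18)&(h[...,1]>150)&(h[...,2]>80)&(abs(P[...,2]-.2)<.02)); k,l,st,ce=cv2.connectedComponentsWithStats(m.astype(np.uint8)); i=1+st[1:,4].argmax(); m=l==i
q=P[m]; print('arm top z',np.percentile(q[:,2],[5,50,95])); r=[]
for v in range(st[i,1],st[i,1]+st[i,3]):
    u=np.nonzero(m[v])[0]
    if len(u)>5: r.append(plane(c,(u[0]+u[-1])/2,v,.2)[:2])
r=np.array(r); print(r[[0,-1]],'ang',np.degrees(np.arctan2(*(r[0]-r[-1])[::-1])))
f=P.reshape(-1,3); k=f[(np.hypot(f[:,0]-.5153,f[:,1]-.1393)<.03)&(abs(f[:,2]-.208)<.003)]; print('hub top',len(k),np.median(k[:,2]),cv2.minEnclosingCircle(k[:,:2].astype(np.float32)))
snap('side','s2')
```

```text
20.15 [0.51492315 0.13930954 0.26900126] [-0.62215057  0.403647    0.16159205] 0.7028218079483082
arm top z [0.20187874 0.20382227 0.20544715]
[[0.51461007 0.24468708]
 [0.51444874 0.16691788]] ang 89.88113781906387
hub top 1342 0.20776800011491608 ((0.5168904066085815, 0.1423320323228836), 0.025561247020959854)
```

View pics/w5.png

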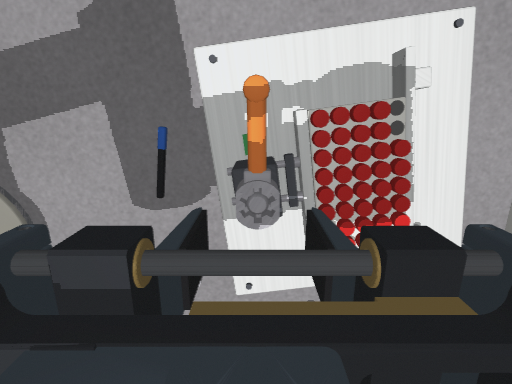

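The lever sits home: the hub top is at 0.2078 and the arm is at 89.9° after release. The jaw bar at (300,150) lies against the rack edge, and the gripper is clear. By my estimate the shaft is at 1.64 rad or more, so I'm handing in.

```bash
python3 -c "
from bench import ctrl
print(ctrl.hand_in())"
```

```text
the job is handed in; nothing more can be done
None
```

The lever is back on the clamp shaft, swung clockwise to the green-mark side and released. I handed the job in at about 20 s; no verdict came back.

- **Mesh:** I read the tooth angle from the wrist camera (about 155° world) and set the smallest lever to it. It slid over the teeth with no measurable resistance. It stopped on the shoulder at about 12 N, well under the 60 N limit.
- **Swing:** I turned it about 65° clockwise. The torque I read while turning was at most about 0.4 N m, and I felt no end stop.
- **After release:**
  - The hub top is at 207.8 mm, against 208 mm expected when home.
  - The arm points about 7° past the shaker's +y, so the tip is about 99 mm to that side.
  - The gripper is clear, with the fingertips about 60 mm above the hub.
- **Not confirmed:**
  - I could not measure the force between jaw and rack. I infer it is tight from an estimated shaft angle of 1.64 rad or more (tight from about 1.5), and the last picture shows the jaw lying against the rack.
  - The circle fit to the hub in the last picture came out about 3 mm off-centre. I put that down to arm or finger points in the fit, since the tool pose while the lever was seated agreed with the shaft centre to within 0.5 mm.
  - I did not re-measure where the other things on the bench stand; the tool kept clear of them throughout.

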